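Pull the test shaft from the bearing stand for measuring

TASK

The shaft in the bearing stand is due for measuring. First draw the upright retaining pin straight up out of the stand and put it in the grey sample tray; then draw the shaft straight out of its sleeves, in line and without forcing it, and lay it in the two V-rests of the measuring cradle, centred lengthwise, either way round. Leave the other things on the bench where they are.

Things in the scene. Friction and masses are not known exactly. Their poses are not given: they have to be found in the camera images.
- stand: Fixed bearing stand: grey base plate 84 x 74 x 12 mm, two aluminium cheeks 56 mm wide (local x -28..-8 and 8..28 mm, tops 88 mm up), each with a sleeve, and a steel bridge 56 x 44 mm across their tops, its top 100 mm up. Origin: centre of the underside, on the bench, z up. The shaft comes out towards local -x, which points to the robot's right and somewhat towards it.
- sleeve_mouth (a point): Outer mouth of the front sleeve, on the sleeves' axis, 65 mm above the bench; axes as the stand's. The sleeves have 21.5 mm bore (1.5 mm of play in all), run along local x, from this mouth to 56 mm deeper (+x).
- pin_guide (a point): Mouth of the pin's guide hole (9.5 mm) in the top of the stand's bridge, 100 mm above the bench, 8.5 mm to local +y of the sleeves' axis; axes as the stand's.
- shaft_mid (a point): Centre of the steel shaft, on its axis: 139 mm long, 20 mm diameter, x along it, 0.15 to 0.27 kg. From the centre: plain grip end x -69.5..-0.5 mm, collar of 28 mm diameter -0.5..5.5, then 20 mm shank with a neck of 7 mm diameter at 29.5..41.5 that the pin locks, tail end at 69.5. At the start it lies level in the sleeves, its tail clear of them after 62 mm of travel.
- shaft_grip (a point): On the shaft's axis in the grip end with the fine turned lines, 26 mm to -x of its centre: a good place to grasp it across from above (20 mm wide), both in the stand and between the V-rests. About 64 mm above the bench at the start.
- pin_mid (a point): Middle of the steel retaining pin, 39 mm above its foot: 78 mm long, z along it, up. From the foot: shank 8 mm diameter 45 mm long, flange 18 mm diameter 3 mm thick (rests on the bridge), knob 14 mm diameter 30 mm high (its middle 24 mm above this point). It sits loosely in its hole beside the shaft's neck; free after 45 mm of lift. 50 g.
- cradle: Fixed measuring cradle: dark base plate 142 x 56 x 8 mm, two steel V-rests 12 mm thick at local x +-54.5 mm, 90-degree V open upward along local x, tips 49 mm above the bench and 36 mm apart. Origin: centre of the underside, on the bench, z up. The axis of a shaft lying in the rests is 45 mm above the bench. Local x points roughly away from the robot.
- block_tray: Fixed open grey sample tray 155 (local x) x 205 (local y) x 22 mm high, walls 2.5 mm, floor 3 mm; a few flat samples stand in it. Origin: centre of its underside, on the bench, z up.
- block_d: Bystander in the sample tray: round steel test block, 48 mm diameter, 10 mm high; origin under its centre.
- rod_sample: Bystander: plain turned steel rod, 18 mm diameter, 42 mm high, standing; origin under its centre.
- bush_sample: Bystander in the sample tray: flanged steel bush, 31 mm diameter, 25 mm high; origin under its centre.
- gear_sample: Bystander in the sample tray: small steel gear, 45 mm diameter, 17 mm high; origin under its centre.
- loupe: Bystander: black stand loupe, 39 mm diameter, 32 mm high; origin under its centre.
- weight_1: Bystander: brass check weight with knob, 30 mm diameter, 26 mm high; origin under its centre.
- oil_bottle: Bystander: small oiler with orange nozzle, 42 mm diameter, 109 mm high; origin under its centre.
- caliper: Bystander: caliper, 233 mm long along its y, 68 mm over the jaws, 11 mm high; origin under its centre.
Not all that is in view belongs to the job. What is shaped like the part that bears shaft_mid but green is not meant.

How it is judged:
On the way, in this order (a step that is already met when the one before it is completed fails the run):
1. the retaining pin is in the sample tray (x of pin_mid in the frame of block_tray between -0.073 and 0.073 m and y of pin_mid in the frame of block_tray between -0.098 and 0.098 m and z of pin_mid in the frame of block_tray below 0.046 m and linear speed of pin below 0.03 m/s and x of shaft_mid in the frame of stand above -0.045 m), for 0.2 s.
2. the shaft is drawn out along the sleeves, in line with them (x of shaft_mid in the frame of stand below -0.0805 m and y of shaft_mid in the frame of stand between -0.0035 and 0.0035 m and z of shaft_mid in the frame of stand between 0.06 and 0.069 m and angle between the x axis of shaft_mid and the x axis of stand, either way round below 0.05 rad), for 0.05 s.
At the end, for the whole second after the job is handed in: The shaft lies at rest in both V-rests: centre within 12 mm of the cradle's middle lengthwise, 4 mm sideways, 5 mm of its resting height, in line with the cradle to 0.06 rad, either way round; the pin is at rest in the tray (its middle inside the walls and under 46 mm above the tray's underside) (x of shaft_mid in the frame of cradle between -0.012 and 0.012 m and y of shaft_mid in the frame of cradle between -0.004 and 0.004 m and z of shaft_mid in the frame of cradle between 0.04 and 0.05 m and angle between the x axis of shaft_mid and the x axis of cradle, either way round below 0.06 rad and linear speed of shaft below 0.02 m/s and x of pin_mid in the frame of block_tray between -0.073 and 0.073 m and y of pin_mid in the frame of block_tray between -0.098 and 0.098 m and z of pin_mid in the frame of block_tray below 0.046 m and linear speed of pin below 0.03 m/s); the robot touches nothing.
It fails at once if the shaft is forced: more than 25 N between the shaft and the stand (contact force between shaft and stand above 25 N).
It fails at once if the stand is struck or pushed hard by the robot (over 40 N) (contact force between the arm and stand above 40 N).
It fails at once if another thing on the bench is moved more than 25 mm (distance of any of block_d, rod_sample, bush_sample, gear_sample, loupe, weight_1, oil_bottle, caliper from where it was at the start of the episode above 0.025 m).
It also fails if it takes over 62 s, if anything falls off the work surface, if the arm or the gripper's body presses on something with over 40 N, if the wrist force passes 120 N, or if a joint passes its speed limit or range.

ROBOT

A 6-joint arm with a two-finger parallel gripper is mounted at the origin on a cart in front of the work surface, level with it; the furniture and walls round the work are solid. World frame = base frame: x ahead of the robot, y to its left, z up, the work surface at z = 0. Lengths are in m, angles in rad, forces in N, time in s.
With the tool pointing down it reaches from about 0.35 to 0.775 m from the base axis. Payload 5.5 kg.
Tool frame: the origin (TCP) lies at the very end of the fingers, on their centre line; the grasp point (between the pads) lies 19 mm behind it; x points along the fingers, y is the direction in which the jaws open and shut, and the axes are right-handed (so a half turn about x gives the same grasp; the last joint's range is limited). The gripper opens to 85 mm and grips with 20 to 120 N. Pads are 22 mm wide; open, the fingers measure 114 mm over their backs; the gripper's body (76 mm by 85 mm) begins 54 mm behind the grasp point. The pads swing forward as they close: fully open they stand 13 mm farther back than shut.
Start: joints at [1.163, 0.313, 0.046, 1.304, 0, 1.431], TCP at [0.152, 0.555, 0.231] pointing down, gripper open.
Joint ranges: [-2.76, 2.76], [-0.86, 1.69], [-1.03, 1.26], [-2.2, 2.34], [-1.47, 1.5], [-3.14, 3.14]. Speed limits (rad/s): [2.57, 2.57, 3.14, 3.14, 3.14, 3.14].

INTERFACE

Orientations are given as a unit quaternion [w, x, y, z].
In Python, from workcell import env gives the robot as it stands.
- The arm moves only by the tool servo_tool, never from a script. Its argument "increments" is a list of rows, each an object with "offset": the shift along the tool's x, y, z in cm, a list of three; "yaw": the turn about the tool's x in degrees. In form: [{"offset": [x, y, z], "yaw": yaw}, ...]. A call has exactly 8 rows; each row is the pose to reach, as a shift and turn from the pose commanded when the call began, along the tool's axes at that moment; what a row does not reach only later rows make up. A row lasts 1/10 s, in which the tool goes at most 50 mm and 8.59 degrees, less where a joint would pass 70% of its speed; a pose out of reach is approached as far as the arm can. A call with a gripper value outside its range is refused whole. "claw" is the opening, from 0 (shut) to 1 (fully open), set as the call begins (left out, the last holds). The fingers move at their own pace and stop on an object; "force" is the grip in N (left out, the last holds). Time passes only in rows, so rows that repeat a pose let the fingers close, or fill a call up. It gives the time, the measured TCP pose, the force and the opening at its end, in the units of the state.
- env.get_state(): the state, without advancing time (a new reading comes with each control period).
- env.read_camera(name): name is "scene" or "top" or "wrist"; returns (picture, depth): 480x640x3 uint8, red, green, blue; 480x640 float32, m along the optical axis (not along the pixel's ray), 0 where there is no reading.
- env.camera_model(name): a dict with "vertical_fov" (degrees; the focal length in pixels is half the picture's height over the tangent of half this angle, whatever the lens; pixels are square), "cx", "cy" (the principal point, pixels), "world_from_camera" (4x4, takes a point from camera to world coordinates). Camera axes: x right, y up, looking along -z (the intrinsics and any distortion apply to the point x, -y, -z); pixel columns grow to the right and rows downward; lengths in m; the calibration is good to about 2 mm. A picture is of the moment at which its call begins: read the wrist's pose just before it. camera_model takes no time and is no camera call; for the wrist camera it gives the pose at the moment of the call.
- env.hand_in(): hands the job in, once; it reports no verdict.
The state is a dict: "clock": time; "joint_pos": joint angles; "qvel": joint speeds; "tau": joint torques, N m; "tcp_pos": TCP position; "orientation": TCP orientation; "wrist_force": force on the tool from outside, world axes, zero at the start; "ft_torque": the same for the moment, N m; "finger_gap": finger opening in m.
Only numpy, scipy, OpenCV 4.12 (cv2) and the standard library are available. Lean on these libraries where they do the work, as an engineer would, in place of code of your own. Each camera call takes 0.05 s, during which the arm holds its last target.

## Working session

There is one attempt and no reset: what is moved stays moved. The work goes in short steps, Python scripts to look and compute and a tool call to move; the robot and the scene stay as the last step left them, time stands still between calls to the robot, and variables do not carry over. Pictures are saved under pics/ and viewed, and the job is handed in when it is done.

Besides the shell and the picture viewer there is one more tool, called after ">>>" by a JSON object that holds its "api" and its "payload", one argument or row to a line. servo_tool: Moves the arm, as the interface text tells. Its arguments: {"type":"object","properties":{"increments":{"type":"array","items":{"type":"object","properties":{"offset":{"type":"array","items":{"type":"number"}},"yaw":{"type":"number"}}}},"claw":{"type":"number"},"force":{"type":"number"}},"required":["increments"]}

```bash
ls; mkdir -p pics
python3 - <<'E'
from workcell import env
import cv2,numpy as np
print(env.get_state())
for n in ["scene","top","wrist"]:
    m=env.camera_model(n); p,d=env.read_camera(n)
    print(n,m)
    cv2.imwrite(f"pics/{n}0.png",p[:,:,::-1]); np.savez(f"pics/{n}0.npz",p=p,d=d,T=m["world_from_camera"],f=240/np.tan(np.radians(m["vertical_fov"])/2),cx=m["cx"],cy=m["cy"])
E
```

```text
pics
{'clock': 0.0, 'joint_pos': array([1.16339129e+00, 3.13978242e-01, 4.49568961e-02, 1.30359319e+00,
       2.79092015e-06, 1.43117733e+00]), 'qvel': array([-1.37712843e-03,  2.81517496e-04,  1.02254563e-03,  7.67285558e-05,
       -2.20545572e-05, -4.89610955e-04]), 'tau': array([-1.37457471e-03, -4.80625212e+01,  2.98536712e+01,  1.95528113e-02,
       -6.87603233e-05, -1.27309380e-05]), 'tcp_pos': array([0.15195474, 0.5540203 , 0.23041245]), 'orientation': array([ 0.70060309,  0.09377532,  0.70095227, -0.09501267]), 'wrist_force': array([-0.23433664, -0.49844925, -0.1294205 ]), 'ft_torque': array([-0.04507903,  0.00879638,  0.03822705]), 'finger_gap': 0.08514569358955462}
scene {'vertical_fov': 44.62169046277735, 'cx': 320.971605368259, 'cy': 235.66261184196753, 'world_from_camera': array([[ 0.7648338 ,  0.35716479, -0.53615536, -0.30241277],
       [-0.64422076,  0.42787184, -0.63396001, -0.97348811],
       [ 0.00297759,  0.83027646,  0.55734382,  0.88295356],
       [ 0.        ,  0.        ,  0.        ,  1.        ]])}
top {'vertical_fov': 57.87678725870257, 'cx': 307.3796579992103, 'cy': 240.1614446867185, 'world_from_camera': array([[ 0.02494996,  0.99367435, -0.10949334,  0.34511407],
       [-0.99950354,  0.02690324,  0.01639812, -0.05127715],
       [ 0.01924012,  0.10902985,  0.99385226,  1.10083205],
       [ 0.        ,  0.        ,  0.        ,  1.        ]])}
wrist {'vertical_fov': 63.92886426411491, 'cx': 319.76254258739243, 'cy': 234.34300477458711, 'world_from_camera': array([[ 2.64123366e-01, -9.30889365e-01, -2.52356570e-01,
         8.80571173e-02],
       [ 9.64488748e-01,  2.54773128e-01,  6.96570722e-02,
         5.71880234e-01],
       [-5.49355076e-04, -2.61793132e-01,  9.65123854e-01,
         3.73658246e-01],
       [ 0.00000000e+00,  0.00000000e+00,  0.00000000e+00,
         1.00000000e+00]])}
```

View pics/scene0.png

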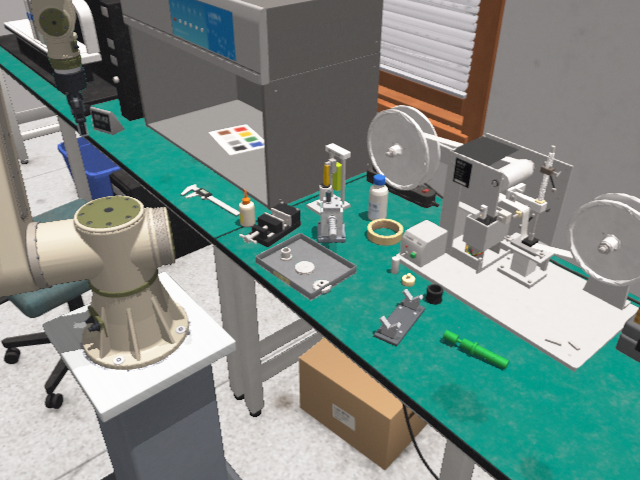

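View pics/top0.png

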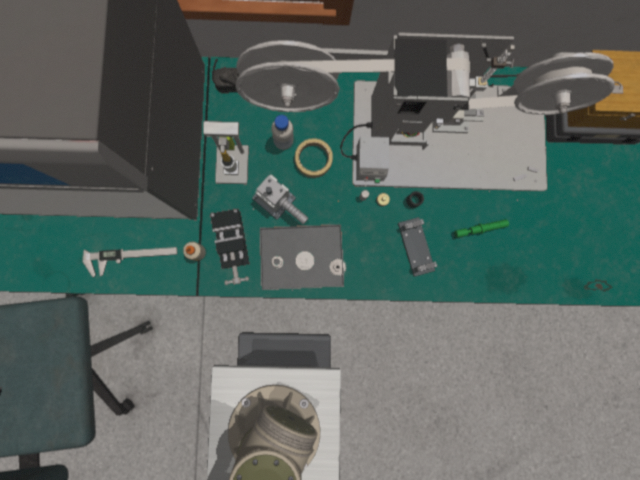

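View pics/wrist0.png

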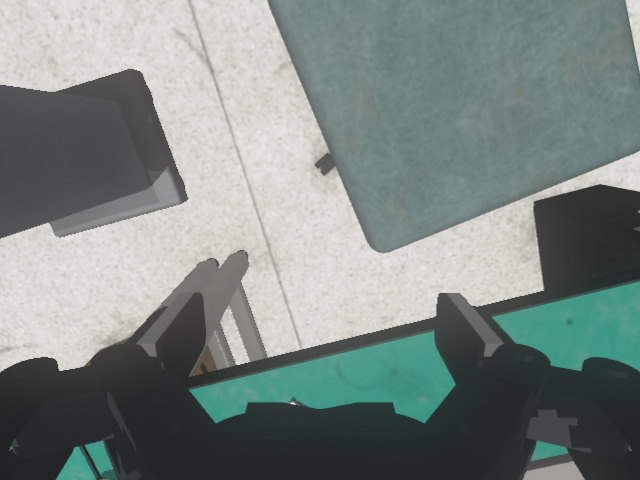

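```bash
cat > h.py <<'E'
import numpy as np,cv2
def load(n): return dict(np.load(f"pics/{n}.npz"))
def snap(n,tag):
    from workcell import env
    m=env.camera_model(n); p,d=env.read_camera(n)
    cv2.imwrite(f"pics/{tag}.png",p[:,:,::-1])
    np.savez(f"pics/{tag}.npz",p=p,d=d,T=m["world_from_camera"],f=240/np.tan(np.radians(m["vertical_fov"])/2),cx=m["cx"],cy=m["cy"])
    return load(tag)
def cloud(c):
    v,u=np.mgrid[0:480,0:640]; d=c["d"]
    P=np.stack([(u-c["cx"])/c["f"]*d,-(v-c["cy"])/c["f"]*d,-d],-1)
    return P@c["T"][:3,:3].T+c["T"][:3,3]
def ray(c,u,v,z):
    r=c["T"][:3,:3]@np.array([(u-c["cx"])/c["f"],-(v-c["cy"])/c["f"],-1.]); o=c["T"][:3,3]
    return o+r*(z-o[2])/r[2]
def proj(c,P):
    q=(np.asarray(P)-c["T"][:3,3])@c["T"][:3,:3]
    return np.stack([c["cx"]+c["f"]*q[...,0]/-q[...,2],c["cy"]-c["f"]*q[...,1]/-q[...,2]],-1)
def crop(c,tag,x0,y0,w,h,s):
    im=cv2.resize(c["p"][y0:y0+h,x0:x0+w,::-1],None,fx=s,fy=s,interpolation=cv2.INTER_CUBIC); cv2.imwrite(f"pics/{tag}.png",im)
E
python3 - <<'E'
from h import *
c=load("top0"); P=cloud(c)
for uv in [(302,290),(417,247),(400,247),(480,228),(272,195),(305,215),(302,270),(305,261),(230,270)]: print(uv,P[uv[1],uv[0]].round(4))
crop(c,"t1",180,150,200,150,4); crop(c,"t2",340,180,200,120,4)
c=load("scene0"); crop(c,"s1",230,130,200,150,4)
E
```

```text
(302, 290) [ 0.3397 -0.0591 -0.0022]
(417, 247) [ 0.4554 -0.3479  0.0095]
(400, 247) [ 0.4554 -0.3073 -0.0023]
(480, 228) [ 0.5065 -0.5041  0.0232]
(272, 195) [0.5599 0.0178 0.0986]
(305, 215) [ 0.5309 -0.0617  0.0018]
(302, 270) [ 3.90e-01 -5.77e-02  3.00e-04]
(305, 261) [ 0.4122 -0.0646  0.0138]
(230, 270) [ 0.3855  0.1246 -0.004 ]
```

View pics/t1.png

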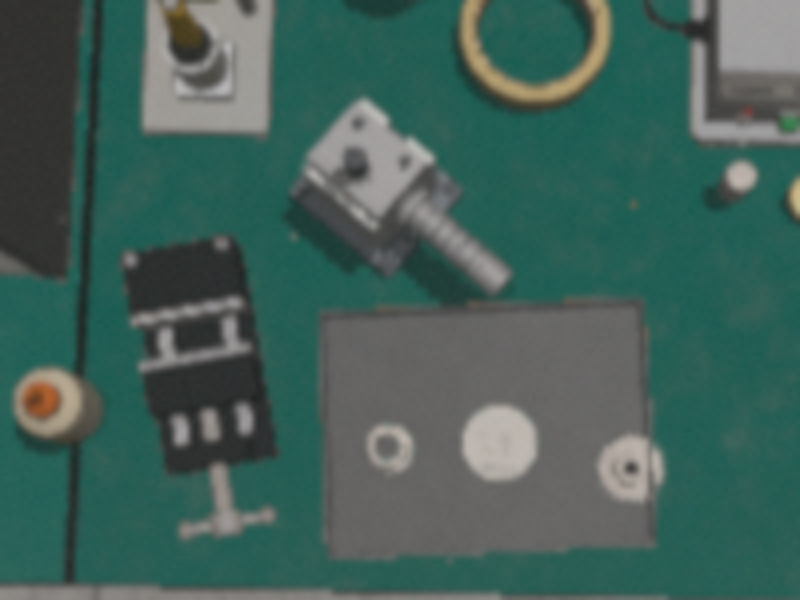

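View pics/t2.png

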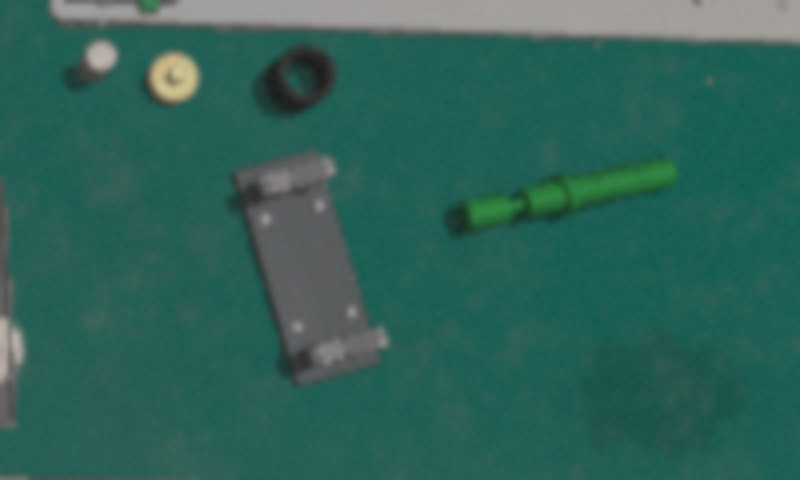

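View pics/s1.png

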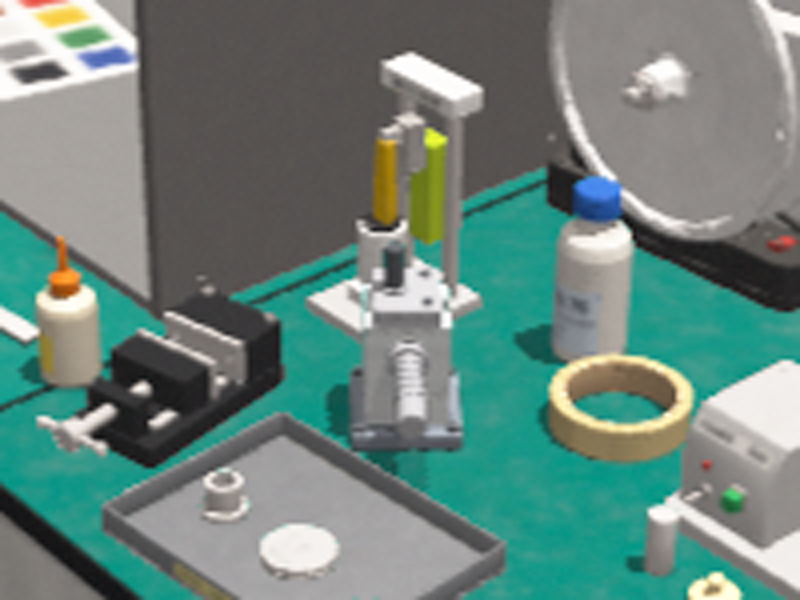

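Run:
```python
from h import *
from scipy.spatial.transform import Rotation as R
from workcell import env
s=env.get_state(); q=s["orientation"]; print(R.from_quat(q[[1,2,3,0]]).as_matrix().round(3))
for n in ["top0","scene0"]:
    c=load(n); P=cloud(c); X,Y,Z=P[...,0],P[...,1],P[...,2]
    ok=c["d"]>0
    roi=ok&(X>.47)&(X<.66)&(Y>-.11)&(Y<.09)
    m=roi&(Z>.09)&(Z<.104); print(n,"bridge",m.sum(),P[m].mean(0).round(4))
    r=cv2.minAreaRect((P[m][:,:2]*1000).astype(np.float32)); print(r)
    m=roi&(Z>.108)&(Z<.16); print("knob",m.sum(),P[m].mean(0).round(4),P[m].max(0).round(4))
    # shaft: beyond bridge
    m=roi&(Z>.055)&(Z<.08)&(Y<-.01); print("shaft",m.sum(),P[m].mean(0).round(4)); 
    if m.sum()>3: print(cv2.fitLine((P[m][:,:2]*1000).astype(np.float32),cv2.DIST_HUBER,0,.01,.01).ravel(), P[m].min(0),P[m].max(0))
    m=ok&(X>.35)&(X<.55)&(Y>-.43)&(Y<-.29)&(Z>.003)&(Z<.06)
    print("cradle",m.sum(),cv2.minAreaRect((P[m][:,:2]*1000).astype(np.float32)))
    m=ok&(X>.28)&(X<.51)&(Y>-.2)&(Y<.1)&(Z>.012)&(Z<.026)
    print("tray",m.sum(),cv2.minAreaRect((P[m][:,:2]*1000).astype(np.float32)))
    m=ok&(X>.35)&(X<.6)&(Y>-.43)&(Y<-.1)&(Z<.004)&(Z>-.02); print("bench z",np.median(Z[m]))
```

```text
[[-0.001  0.265  0.964]
 [-0.001  0.964 -0.265]
 [-1.    -0.001 -0.   ]]
top0 bridge 426 [0.5708 0.019  0.0996]
((571.6964111328125, 20.001890182495117), (56.58659744262695, 54.22562789916992), 50.1367073059082)
knob 42 [0.5637 0.0241 0.1281] [0.5715 0.0302 0.1349]
shaft 235 [ 0.5286 -0.0352  0.0705]
[  0.7217359    0.69216853 527.5653     -35.822872  ] [ 0.50032233 -0.06614626  0.06005729] [ 0.57488617 -0.0100658   0.07910452]
cradle 1447 ((449.1759033203125, -359.57598876953125), (138.72042846679688, 198.52981567382812), 89.3052749633789)
tray 912 ((422.0660705566406, -33.79371643066406), (162.42259216308594, 266.6490783691406), 0.7821098566055298)
bench z 9.189936655440434e-05
scene0 bridge 209 [0.5657 0.012  0.099 ]
((570.5278930664062, 18.25183868408203), (61.94560241699219, 55.631038665771484), 53.137447357177734)
knob 61 [0.5626 0.0233 0.1235] [0.572  0.0356 0.1366]
shaft 199 [ 0.5327 -0.0347  0.0696]
[  0.80212337   0.5971584  531.88696    -35.742104  ] [ 0.49822878 -0.06856564  0.05558611] [ 0.57703253 -0.01012257  0.0799403 ]
cradle 1683 ((449.59429931640625, -359.7022399902344), (198.58055114746094, 138.867431640625), 0.14814640581607819)
tray 1375 ((422.7470703125, -35.0460205078125), (168.43597412109375, 269.04730224609375), 1.02686607837677)
bench z 0.0010084660100306841
```

>>> {"api": "servo_tool", "payload": {
  "increments": [
    {"offset":[-0.5,-3,3.1],"yaw":-7},
    {"offset":[-1,-6,6.2],"yaw":-14},
    {"offset":[-1.5,-9,9.3],"yaw":-21},
    {"offset":[-2,-12,12.4],"yaw":-28},
    {"offset":[-2,-15,15.5],"yaw":-35},
    {"offset":[-2,-18.5,18.9],"yaw":-42},
    {"offset":[-2,-21.5,22],"yaw":-49},
    {"offset":[-2,-24.6,25.2],"yaw":-55}
  ],
  "claw": 0.6
}}

```text
clock: 0.95
tcp_pos: [0.3295, 0.2509, 0.2513]
orientation: [0.665, -0.24, 0.665, 0.24]
wrist_force: [-0.0, 1.3, 0.1]
finger_gap: 0.0511
```

```bash
cat >> h.py <<'E'
def st():
    from workcell import env
    from scipy.spatial.transform import Rotation as R
    s=env.get_state(); q=s["orientation"]; M=R.from_quat(q[[1,2,3,0]]).as_matrix()
    print("t",round(s["clock"],2),"tcp",s["tcp_pos"].round(4),"jaw heading",np.degrees(np.arctan2(M[1,1],M[0,1])).round(2),"xaxis",M[:,0].round(4),"F",s["wrist_force"].round(1),"gap",round(s["finger_gap"],4))
    return s["tcp_pos"],M
def to(target,M=None,p=None):
    if p is None: p,M=st()
    print("offset cm",(M.T@(np.array(target)-p)*100).round(2))
E
python3 -c "
from h import *
to([.545,-.01,.25])"
```

```text
t 0.95 tcp [0.3295 0.2509 0.2513] jaw heading 129.69 xaxis [ 3.e-04  3.e-04 -1.e+00] F [-0.   1.3  0.1] gap 0.0511
offset cm [  0.13 -33.84  -0.08]
```

>>> {"api": "servo_tool", "payload": {
  "increments": [
    {"offset":[0,-4.5,0],"yaw":0},
    {"offset":[0,-9,0],"yaw":0},
    {"offset":[0,-13.5,0],"yaw":0},
    {"offset":[0,-18,0],"yaw":0},
    {"offset":[0,-22.5,0],"yaw":0},
    {"offset":[0,-27,0],"yaw":0},
    {"offset":[0,-31,0],"yaw":0},
    {"offset":[0,-33.8,0],"yaw":0}
  ]
}}

```text
clock: 1.75
tcp_pos: [0.5449, -0.0113, 0.2507]
orientation: [0.666, -0.238, 0.666, 0.238]
wrist_force: [0.6, 0.4, -0.1]
finger_gap: 0.0508
```

>>> {"api": "servo_tool", "payload": {
  "increments": [
    {"offset":[0,0,0],"yaw":0},
    {"offset":[0,0,0],"yaw":0},
    {"offset":[0,0,0],"yaw":0},
    {"offset":[0,0,0],"yaw":0},
    {"offset":[0,0,0],"yaw":0},
    {"offset":[0,0,0],"yaw":0},
    {"offset":[0,0,0],"yaw":0},
    {"offset":[0,0,0],"yaw":0}
  ]
}}

```text
clock: 2.55
tcp_pos: [0.5436, -0.0087, 0.2514]
orientation: [0.666, -0.238, 0.666, 0.238]
wrist_force: [0.2, -0.6, -0.5]
finger_gap: 0.0514
```

```bash
python3 -c "
from h import *
st(); c=snap('wrist','w1'); print(c['T'].round(3))"
```

```text
t 2.55 tcp [ 0.5436 -0.0087  0.2514] jaw heading 129.4 xaxis [ 2.e-04  1.e-04 -1.e+00] F [ 0.2 -0.6 -0.5] gap 0.0514
[[-0.635 -0.745 -0.203  0.492]
 [ 0.772 -0.613 -0.167 -0.05 ]
 [ 0.    -0.263  0.965  0.395]
 [ 0.     0.     0.     1.   ]]
```

View pics/w1.png

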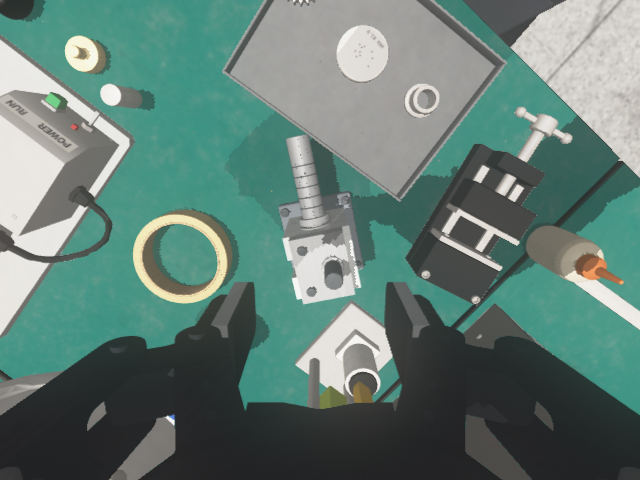

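Run:
```python
from h import *
c=load("w1"); P=cloud(c); X,Y,Z=P[...,0],P[...,1],P[...,2]; ok=c["d"]>0
v,u=np.mgrid[0:480,0:640]
roi=ok&(X>.46)&(X<.66)&(Y>-.11)&(Y<.09)&(v<310)&(u>255)&(u<385)
m=roi&(Z>.095)&(Z<.104); print("bridge",m.sum(),np.median(Z[m]));r=cv2.minAreaRect((P[m][:,:2]*1000).astype(np.float32)); print(r)
m=roi&(Z>.128)&(Z<.14); print("knobtop",m.sum(),P[m].mean(0),np.median(Z[m]), cv2.minEnclosingCircle((P[m][:,:2]*1000).astype(np.float32)))
m=roi&(Z>.105)&(Z<.14); print("knob",m.sum(),P[m].mean(0))
m=roi&(Z>.05)&(Z<.08)&(v<215)&(v>130)&(u<330); Q=P[m]
# fit cylinder axis: horizontal slices
print("shaft",m.sum(),"zmax",np.percentile(Z[m],98), cv2.fitLine((Q[:,:2]*1000).astype(np.float32),cv2.DIST_HUBER,0,.01,.01).ravel())
# rows: left/right edge mid
mm=(m&(Z>.05)).astype(np.uint8)
pts=[]
for r in range(142,200,3):
    cols=np.where(mm[r]>0)[0]
    print(r,cols.min(),cols.max(),round(Z[r,int(cols.mean())],4),end=' | ')
    pts.append(ray(c,(cols.min()+cols.max())/2,r,0.066))
pts=np.array(pts)*1000; l=cv2.fitLine(pts[:,:2].astype(np.float32),cv2.DIST_HUBER,0,.01,.01).ravel(); print("\naxis",l,np.degrees(np.arctan2(l[1],l[0])))
m=ok&(v>300)&(v<405)&(u>290)&(u<388); print("scope max z",Z[m].max(), P[m][Z[m].argmax()])
m=ok&(X>.3)&(X<.52)&(Y<.1)&(Y>-.2)&(Z<.012)&(Z>-.01)&(v>20); 
for uv in [(395,130),(300,70),(60,230-170),(200,150)]: print(uv,P[uv[1],uv[0]].round(4))
crop(c,"w1c",240,120,150,190,3)
```

```text
bridge 3092 0.10073612772703025
((574.951171875, 19.603534698486328), (57.023597717285156, 44.07770919799805), 51.228240966796875)
knobtop 298 [0.56742643 0.02410318 0.13307588] 0.13334853467237437 ((568.1102905273438, 24.548505783081055), 7.196645736694336)
knob 482 [0.56632875 0.02295608 0.12691862]
shaft 1882 zmax 0.0743522027779825 [  0.61137915   0.7913378  528.4304     -36.61378   ]
142 286 309 0.0727 | 145 287 310 0.0731 | 148 287 310 0.0729 | 151 288 311 0.0732 | 154 288 312 0.0721 | 157 289 312 0.0728 | 160 290 313 0.0738 | 163 290 313 0.0712 | 166 291 314 0.0722 | 169 292 315 0.0722 | 172 292 316 0.0731 | 175 293 316 0.072 | 178 294 317 0.0731 | 181 294 317 0.0735 | 184 295 318 0.0731 | 187 296 318 0.0746 | 190 296 319 0.0731 | 193 297 320 0.0737 | 196 298 320 0.0743 | 199 298 321 0.0742 | 
axis [  0.63078463   0.77595794 526.8498     -39.694687  ] 50.891964
scope max z 0.3262457697539475 [ 0.52683904 -0.00541373  0.32624577]
(395, 130) [0.4455 0.0069 0.0028]
(300, 70) [ 0.4622 -0.0992  0.0044]
(60, 60) [ 0.5988 -0.2796  0.0018]
(200, 150) [ 0.5834 -0.1304  0.0014]
```

View pics/w1c.png

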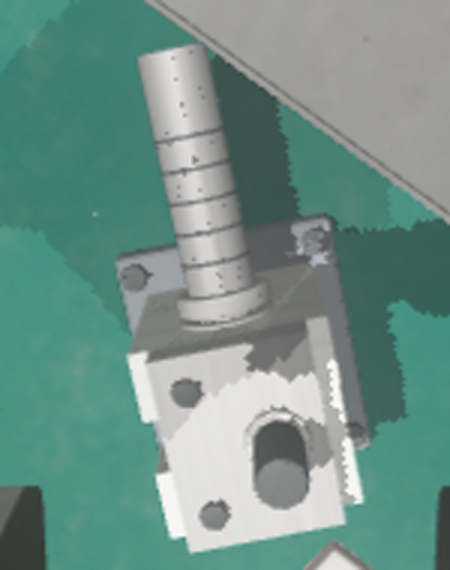

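Run:
```python
from h import *
for n in ["top0","scene0"]:
    c=load(n);P=cloud(c);X,Y,Z=P[...,0],P[...,1],P[...,2];ok=c["d"]>0
    m=ok&(Z>.1)&(np.hypot(X-.568,Y-.0245)<.16)&(Z<.6)
    Q=P[m]; d=np.hypot(Q[:,0]-.568,Q[:,1]-.0245)
    for a in range(30,160,15):
        k=(d>a/1000)&(d<(a+15)/1000)
        if k.sum(): print(n,a,k.sum(),Q[k].min(0).round(3),Q[k].max(0).round(3))
to([.568,.0246,.16])
```

```text
top0 30 26 [ 0.54  -0.015  0.1  ] [0.605 0.029 0.104]
top0 120 95 [0.642 0.092 0.102] [0.684 0.135 0.181]
top0 135 332 [ 0.644 -0.01   0.1  ] [0.717 0.138 0.184]
top0 150 221 [ 0.667 -0.017  0.1  ] [0.728 0.143 0.182]
scene0 30 26 [ 0.535 -0.014  0.1  ] [0.601 0.033 0.106]
scene0 120 119 [0.64  0.089 0.1  ] [0.684 0.136 0.182]
scene0 135 351 [ 0.643 -0.022  0.1  ] [0.717 0.142 0.182]
scene0 150 156 [ 0.668 -0.023  0.1  ] [0.727 0.146 0.183]
t 2.6 tcp [ 0.5436 -0.0087  0.2514] jaw heading 129.39 xaxis [ 1.e-04  0.e+00 -1.e+00] F [-0.4  0.3 -0.5] gap 0.0512
offset cm [9.14 1.03 4.  ]
```

>>> {"api": "servo_tool", "payload": {
  "increments": [
    {"offset":[1,0.5,1],"yaw":-3},
    {"offset":[3,1,2],"yaw":-6},
    {"offset":[5,1,3],"yaw":-9},
    {"offset":[7,1,4],"yaw":-11.6},
    {"offset":[9,1,4],"yaw":-11.6},
    {"offset":[9.1,1,4],"yaw":-11.6},
    {"offset":[9.1,1,4],"yaw":-11.6},
    {"offset":[9.1,1,4],"yaw":-11.6}
  ]
}}

```text
clock: 3.4
tcp_pos: [0.5688, 0.0241, 0.1615]
orientation: [0.639, -0.304, 0.638, 0.304]
wrist_force: [0.4, 0.2, 0.3]
finger_gap: 0.0513
```

```bash
python3 -c "
from h import *
to([.568,.0246,.107]);c=snap('wrist','w2')"
```

```text
t 3.4 tcp [0.5688 0.0241 0.1615] jaw heading 140.96 xaxis [ 1.7e-03 -1.0e-04 -1.0e+00] F [0.4 0.2 0.3] gap 0.0513
offset cm [ 5.45  0.1  -0.01]
```

View pics/w2.png

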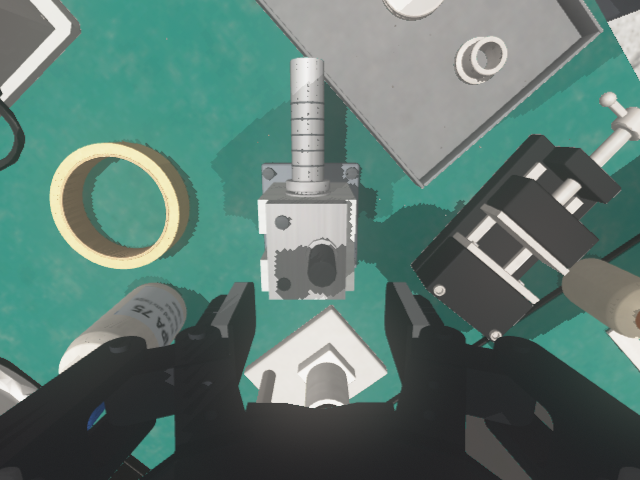

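>>> {"api": "servo_tool", "payload": {
  "increments": [
    {"offset":[2,0.1,0],"yaw":0},
    {"offset":[4,0.1,0],"yaw":0},
    {"offset":[5,0.1,0],"yaw":0},
    {"offset":[5.2,0.1,0],"yaw":0},
    {"offset":[5.2,0.1,0],"yaw":0},
    {"offset":[5.2,0.1,0],"yaw":0},
    {"offset":[5.2,0.1,0],"yaw":0},
    {"offset":[5.2,0.1,0],"yaw":0}
  ]
}}

```text
clock: 4.25
tcp_pos: [0.5679, 0.0248, 0.109]
orientation: [0.639, -0.305, 0.638, 0.304]
wrist_force: [-0.7, 0.1, -0.7]
finger_gap: 0.0514
```

>>> {"api": "servo_tool", "payload": {
  "increments": [
    {"offset":[0,0,0],"yaw":0},
    {"offset":[0,0,0],"yaw":0},
    {"offset":[0,0,0],"yaw":0},
    {"offset":[0,0,0],"yaw":0},
    {"offset":[0,0,0],"yaw":0},
    {"offset":[0,0,0],"yaw":0},
    {"offset":[0,0,0],"yaw":0},
    {"offset":[0,0,0],"yaw":0}
  ],
  "claw": 0,
  "force": 40
}}

```text
clock: 5.05
tcp_pos: [0.5675, 0.0249, 0.1084]
orientation: [0.638, -0.304, 0.638, 0.304]
wrist_force: [-0.7, -0.4, 2.0]
finger_gap: 0.0127
```

```bash
python3 -c "
from h import *
st();c=snap('wrist','w3')"
```

```text
t 5.05 tcp [0.5675 0.0249 0.1084] jaw heading 140.98 xaxis [ 3.e-04  1.e-04 -1.e+00] F [-0.7 -0.4  2. ] gap 0.0127
```

View pics/w3.png

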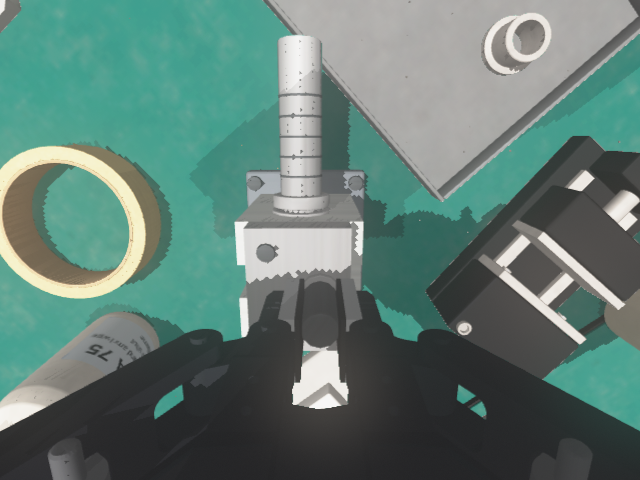

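>>> {"api": "servo_tool", "payload": {
  "increments": [
    {"offset":[-0.4,0,0],"yaw":0},
    {"offset":[-1.2,0,0],"yaw":0},
    {"offset":[-2,0,0],"yaw":0},
    {"offset":[-3,0,0],"yaw":0},
    {"offset":[-4,0,0],"yaw":0},
    {"offset":[-5,0,0],"yaw":0},
    {"offset":[-6,0,0],"yaw":0},
    {"offset":[-7,0,0],"yaw":0}
  ]
}}

```text
clock: 5.9
tcp_pos: [0.5675, 0.0249, 0.1793]
orientation: [0.638, -0.304, 0.638, 0.304]
wrist_force: [-0.4, 0.2, -0.8]
finger_gap: 0.0127
```

Run:
```python
from h import *
p,M=st()
c=load("top0")
for uv in [(260.5,228),(340.5,225.5),(343.5,286.5),(262.5,289)]: print(uv,ray(c,*uv,.022).round(4))
for n,uv,z in [("bush",(277.5,261.5),.025),("disc",(305,261),.01),("gear",(337.5,267),.017)]: print(n,ray(c,*uv,z).round(4))
c=load("w1")
for uv in [(223,72),(400,200),(506,63)]: print("w",uv,ray(c,*uv,.022).round(4))
for n,uv,z in [("bush",(424,99),.025),("disc",(362,54),.01)]: print("w",n,ray(c,*uv,z).round(4))
s=snap("scene","s2"); crop(s,"s2c",230,100,200,150,4)
to([.455,.005,.18],M,p)
```

```text
t 5.9 tcp [0.5675 0.0249 0.1793] jaw heading 140.99 xaxis [ 4.e-04  0.e+00 -1.e+00] F [-0.4  0.2 -0.8] gap 0.0127
(260.5, 228) [0.4914 0.049  0.022 ]
(340.5, 225.5) [ 0.5033 -0.1514  0.022 ]
(343.5, 286.5) [ 0.351  -0.1614  0.022 ]
(262.5, 289) [0.3399 0.0385 0.022 ]
bush [0.4085 0.0036 0.025 ]
disc [ 0.4124 -0.0646  0.01  ]
gear [ 0.3991 -0.1461  0.017 ]
w (223, 72) [ 0.5089 -0.1495  0.022 ]
w (400, 200) [0.4937 0.0526 0.022 ]
w (506, 63) [0.3419 0.0418 0.022 ]
w bush [0.4113 0.0057 0.025 ]
w disc [ 0.4158 -0.063   0.01  ]
offset cm [-0.07  7.48 -8.63]
```

View pics/s2c.png

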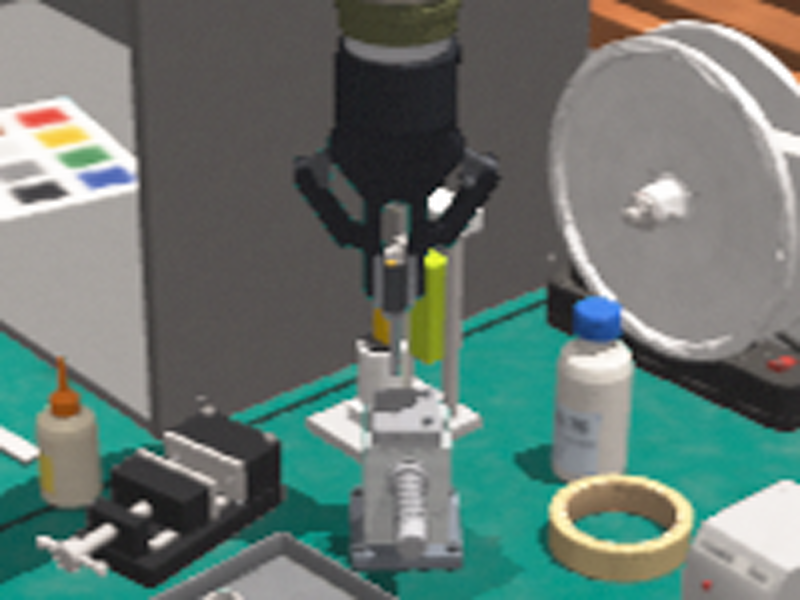

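>>> {"api": "servo_tool", "payload": {
  "increments": [
    {"offset":[0,2,-2.1],"yaw":0},
    {"offset":[0,4.5,-4.8],"yaw":0},
    {"offset":[0,6.8,-7.2],"yaw":0},
    {"offset":[1,7.6,-8.1],"yaw":0},
    {"offset":[4,7.6,-8.1],"yaw":0},
    {"offset":[7.5,7.6,-8.1],"yaw":0},
    {"offset":[10,7.6,-8.1],"yaw":0},
    {"offset":[11,7.6,-8.1],"yaw":0}
  ]
}}

```text
clock: 6.75
tcp_pos: [0.4555, 0.0101, 0.0663]
orientation: [0.637, -0.303, 0.639, 0.305]
wrist_force: [0.2, 0.6, 0.5]
finger_gap: 0.0126
```

>>> {"api": "servo_tool", "payload": {
  "increments": [
    {"offset":[0.2,0,0],"yaw":0},
    {"offset":[0.4,0,0],"yaw":0},
    {"offset":[0.6,0,0],"yaw":0},
    {"offset":[0.8,0,0],"yaw":0},
    {"offset":[0.9,0,0],"yaw":0},
    {"offset":[1.0,0,0],"yaw":0},
    {"offset":[1.0,0,0],"yaw":0},
    {"offset":[1.0,0,0],"yaw":0}
  ]
}}

```text
clock: 7.55
tcp_pos: [0.4574, 0.0098, 0.0584]
orientation: [0.638, -0.304, 0.638, 0.304]
wrist_force: [0.5, 0.2, 0.3]
finger_gap: 0.0124
```

Run:
```python
from h import *
st(); s=snap("scene","s3"); crop(s,"s3c",230,150,200,150,4)
```

```text
t 7.55 tcp [0.4574 0.0098 0.0584] jaw heading 140.98 xaxis [ 2.e-04  1.e-04 -1.e+00] F [0.5 0.2 0.3] gap 0.0124
```

View pics/s3c.png

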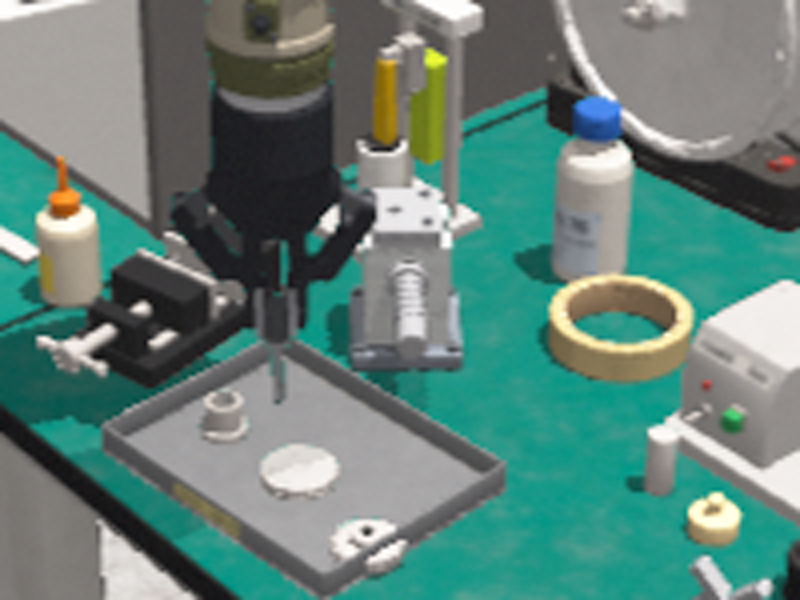

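>>> {"api": "servo_tool", "payload": {
  "increments": [
    {"offset":[0.1,0,0],"yaw":0},
    {"offset":[0.2,0,0],"yaw":0},
    {"offset":[0.25,0,0],"yaw":0},
    {"offset":[0.3,0,0],"yaw":0},
    {"offset":[0.3,0,0],"yaw":0},
    {"offset":[0.3,0,0],"yaw":0},
    {"offset":[0.3,0,0],"yaw":0},
    {"offset":[0.3,0,0],"yaw":0}
  ]
}}

```text
clock: 8.4
tcp_pos: [0.4581, 0.0098, 0.0565]
orientation: [0.639, -0.305, 0.638, 0.304]
wrist_force: [-2.1, -0.1, 11.4]
finger_gap: 0.0124
```

>>> {"api": "servo_tool", "payload": {
  "increments": [
    {"offset":[0,0,0],"yaw":0},
    {"offset":[0,0,0],"yaw":0},
    {"offset":[0,0,0],"yaw":0},
    {"offset":[0,0,0],"yaw":0},
    {"offset":[0,0,0],"yaw":0},
    {"offset":[0,0,0],"yaw":0},
    {"offset":[0,0,0],"yaw":0},
    {"offset":[0,0,0],"yaw":0}
  ],
  "claw": 0.45
}}

```text
clock: 9.2
tcp_pos: [0.4574, 0.0098, 0.0553]
orientation: [0.638, -0.304, 0.638, 0.304]
wrist_force: [-0.3, 0.8, 0.6]
finger_gap: 0.0381
```

>>> {"api": "servo_tool", "payload": {
  "increments": [
    {"offset":[-0.5,0,0],"yaw":0},
    {"offset":[-1.5,0,0],"yaw":0},
    {"offset":[-3,0,0],"yaw":0},
    {"offset":[-5,0,0],"yaw":0},
    {"offset":[-7,0,0],"yaw":0},
    {"offset":[-9,0,0],"yaw":0},
    {"offset":[-11,0,0],"yaw":0},
    {"offset":[-12,0,0],"yaw":0}
  ]
}}

```text
clock: 10.0
tcp_pos: [0.4584, 0.0097, 0.1779]
orientation: [0.639, -0.305, 0.637, 0.304]
wrist_force: [1.6, -0.1, -0.7]
finger_gap: 0.0381
```

Run:
```python
from h import *
p,M=st(); s=snap("scene","s4"); crop(s,"s4c",230,150,200,150,4)
to([.536,-.028,.18],M,p)
```

```text
t 10.0 tcp [0.4584 0.0097 0.1779] jaw heading 140.98 xaxis [ 3.5e-03 -5.0e-04 -1.0e+00] F [ 1.6 -0.1 -0.7] gap 0.0381
offset cm [-0.18 -8.4   1.96]
```

View pics/s4c.png

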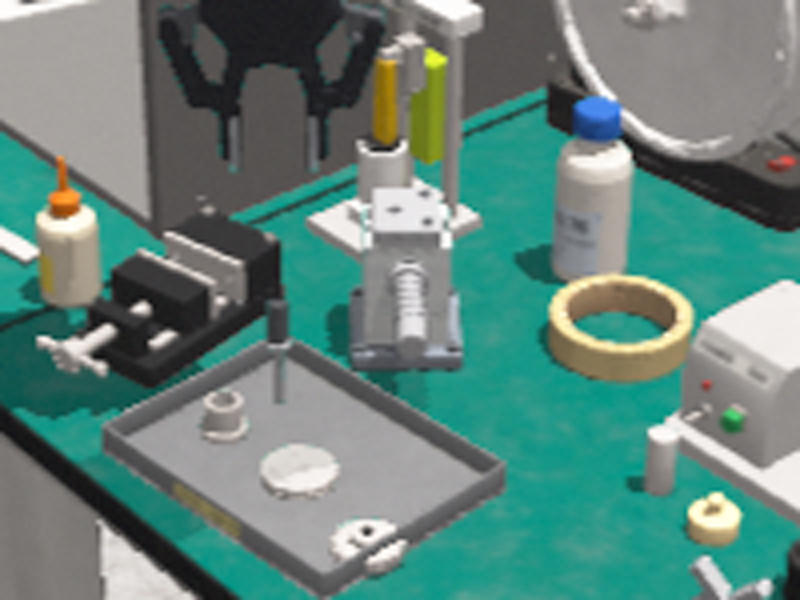

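>>> {"api": "servo_tool", "payload": {
  "increments": [
    {"offset":[0,-2,0.5],"yaw":0},
    {"offset":[-0.2,-4.5,1],"yaw":0},
    {"offset":[-0.2,-7,1.6],"yaw":0},
    {"offset":[-0.2,-8.4,1.95],"yaw":0},
    {"offset":[-0.2,-8.4,1.95],"yaw":0},
    {"offset":[-0.2,-8.4,1.95],"yaw":0},
    {"offset":[-0.2,-8.4,1.95],"yaw":0},
    {"offset":[-0.2,-8.4,1.95],"yaw":0}
  ]
}}

```text
clock: 10.85
tcp_pos: [0.5341, -0.0275, 0.1773]
orientation: [0.638, -0.304, 0.638, 0.305]
wrist_force: [-0.5, 0.1, -0.5]
finger_gap: 0.0381
```

Run:
```python
from h import *
p,M=st(); c=snap("wrist","w4")
P=cloud(c);X,Y,Z=P[...,0],P[...,1],P[...,2];ok=c["d"]>0
R2=np.array([[.629,.777],[-.777,.629]])
L=(P[...,:2]-[.575,.0196])@R2.T
m=ok&(Z>.095)&(Z<.105)&(abs(L[...,0])<.04)&(abs(L[...,1])<.035);print("bridge",m.sum(),cv2.minAreaRect((P[m][:,:2]*1000).astype(np.float32)))
m=ok&(Z>.055)&(Z<.085)&(L[...,0]<-.045)&(L[...,0]>-.12)&(abs(L[...,1])<.02)
print("shaft",m.sum(),np.percentile(Z[m],[50,95,99]),"tip x",L[m][:,0].min(),"y range",L[m][:,1].min(),L[m][:,1].max())
for a in np.arange(-.1,-.05,.008):
    k=m&(abs(L[...,0]-a)<.003); 
    k2=k&(Z>Z[k].max()-.004); print(round(a,3),k.sum(),(L[k][:,1].min()+L[k][:,1].max())/2,L[k2][:,1].mean(),Z[k].max())
```

```text
t 10.85 tcp [ 0.5341 -0.0275  0.1773] jaw heading 141.0 xaxis [-5.e-04  2.e-04 -1.e+00] F [-0.5  0.1 -0.5] gap 0.0381
bridge 5535 ((574.6505737304688, 19.365982055664062), (57.06971740722656, 44.1586799621582), 51.07175064086914)
shaft 2656 [0.07149685 0.07391029 0.07465299] tip x -0.10561674050406915 y range -0.01000307465387412 0.01023988450405535
-0.1 280 -0.0003384141804123582 0.00038044212826993725 0.07376570405486971
-0.092 265 1.1171022275401933e-05 0.00024978146994314047 0.07392784581671122
-0.084 270 0.0003677408564001939 0.00011495042074972678 0.07386047447601551
-0.076 266 -3.1799455562294375e-05 -6.828865988930934e-05 0.0745158524106446
-0.068 254 -4.751692858483234e-05 0.00028112408609026437 0.07502714134695962
-0.06 252 -6.52019788867442e-05 0.00018758955060739057 0.07514731282397707
-0.052 241 -7.63241275448653e-05 -0.00020656028393597974 0.0758818646820591
```

View pics/w4.png

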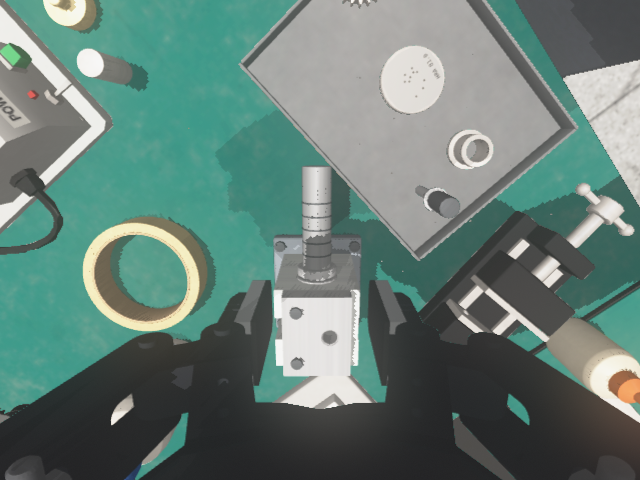

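>>> {"api": "servo_tool", "payload": {
  "increments": [
    {"offset":[1.5,-0.2,0.1],"yaw":0},
    {"offset":[4,-0.2,0.1],"yaw":0},
    {"offset":[6.5,-0.2,0.1],"yaw":0},
    {"offset":[9,-0.2,0.1],"yaw":0},
    {"offset":[11,-0.2,0.1],"yaw":0},
    {"offset":[12.5,-0.2,0.1],"yaw":0},
    {"offset":[13.2,-0.2,0.1],"yaw":0},
    {"offset":[13.2,-0.2,0.1],"yaw":0}
  ]
}}

```text
clock: 11.7
tcp_pos: [0.5362, -0.0281, 0.0446]
orientation: [0.638, -0.304, 0.639, 0.305]
wrist_force: [0.1, 0.2, -0.1]
finger_gap: 0.0384
```

>>> {"api": "servo_tool", "payload": {
  "increments": [
    {"offset":[0,0,0],"yaw":0},
    {"offset":[0,0,0],"yaw":0},
    {"offset":[0,0,0],"yaw":0},
    {"offset":[0,0,0],"yaw":0},
    {"offset":[0,0,0],"yaw":0},
    {"offset":[0,0,0],"yaw":0},
    {"offset":[0,0,0],"yaw":0},
    {"offset":[0,0,0],"yaw":0}
  ]
}}

```text
clock: 12.5
tcp_pos: [0.5371, -0.0284, 0.0453]
orientation: [0.638, -0.304, 0.638, 0.304]
wrist_force: [0.5, -0.3, 0.4]
finger_gap: 0.0387
```

Run:
```python
from h import *
p,M=st(); c=snap("wrist","w5")
R2=np.array([[.629,.777],[-.777,.629]])
print((R2@(p[:2]-[.5748,.0195])).round(4))
P=cloud(c);Z=P[...,2];ok=c["d"]>0
L=(P[...,:2]-[.5748,.0195])@R2.T
m=ok&(Z>.055)&(Z<.085)&(L[...,0]<-.07)&(L[...,0]>-.12)&(abs(L[...,1])<.02)
for a in np.arange(-.1,-.07,.006):
    k=m&(abs(L[...,0]-a)<.003)
    if k.sum(): print(round(a,3),k.sum(),(L[k][:,1].min()+L[k][:,1].max())/2,Z[k].max())
```

```text
t 12.5 tcp [ 0.5371 -0.0284  0.0453] jaw heading 140.98 xaxis [-1.e-04  1.e-04 -1.e+00] F [ 0.5 -0.3  0.4] gap 0.0387
[-0.0609 -0.0008]
-0.1 1124 7.125303618297444e-05 0.07393856195581723
-0.094 1066 3.8084638530356055e-05 0.07370484743163515
-0.088 1036 -9.794825201195345e-05 0.07496113480431059
-0.082 1006 -5.162164372902404e-05 0.07420199906026953
-0.076 1020 0.00010240946226552049 0.07494048529648466
```

View pics/w5.png

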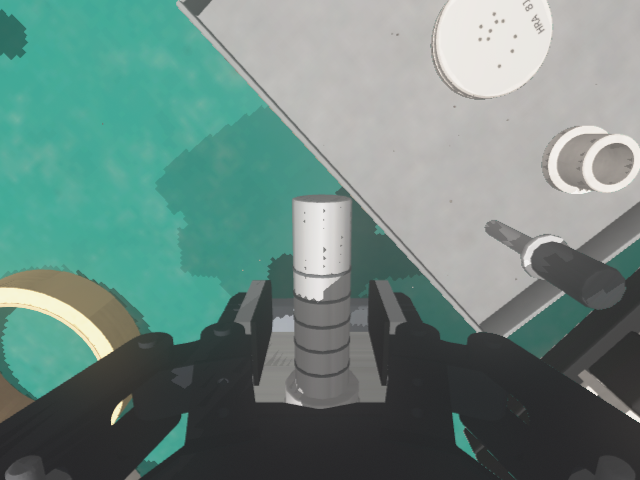

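>>> {"api": "servo_tool", "payload": {
  "increments": [
    {"offset":[0,0.08,0],"yaw":0},
    {"offset":[0,0.08,0],"yaw":0},
    {"offset":[0,0.08,0],"yaw":0},
    {"offset":[0,0.08,0],"yaw":0},
    {"offset":[0,0.08,0],"yaw":0},
    {"offset":[0,0.08,0],"yaw":0},
    {"offset":[0,0.08,0],"yaw":0},
    {"offset":[0,0.08,0],"yaw":0}
  ]
}}

```text
clock: 13.35
tcp_pos: [0.5365, -0.0279, 0.0453]
orientation: [0.638, -0.304, 0.638, 0.304]
wrist_force: [-0.7, -0.6, -0.5]
finger_gap: 0.0384
```

>>> {"api": "servo_tool", "payload": {
  "increments": [
    {"offset":[0,0,0],"yaw":0},
    {"offset":[0,0,0],"yaw":0},
    {"offset":[0,0,0],"yaw":0},
    {"offset":[0,0,0],"yaw":0},
    {"offset":[0,0,0],"yaw":0},
    {"offset":[0,0,0],"yaw":0},
    {"offset":[0,0,0],"yaw":0},
    {"offset":[0,0,0],"yaw":0}
  ],
  "claw": 0,
  "force": 20
}}

```text
clock: 14.15
tcp_pos: [0.5365, -0.0279, 0.0453]
orientation: [0.638, -0.304, 0.638, 0.304]
wrist_force: [0.3, 1.5, 0.8]
finger_gap: 0.0188
```

Run:
```python
from h import *
p,M=st()
R2=np.array([[.629,.777],[-.777,.629]])
print((R2@(p[:2]-[.5748,.0195])).round(4))
from workcell import env
print(env.get_state()["ft_torque"])
```

```text
t 14.15 tcp [ 0.5365 -0.0279  0.0453] jaw heading 140.98 xaxis [ 0.e+00  1.e-04 -1.e+00] F [0.3 1.5 0.8] gap 0.0188
[-0.0609 -0.0001]
[ 0.02689973  0.0512256  -0.01193466]
```

>>> {"api": "servo_tool", "payload": {
  "increments": [
    {"offset":[0,0,0],"yaw":0},
    {"offset":[0,0,0],"yaw":0},
    {"offset":[0,0,-0.1],"yaw":0},
    {"offset":[0,0,-0.2],"yaw":0},
    {"offset":[0,0,-0.4],"yaw":0},
    {"offset":[0,0,-0.6],"yaw":0},
    {"offset":[0,0,-0.8],"yaw":0},
    {"offset":[0,0,-1.0],"yaw":0}
  ],
  "force": 40
}}

```text
clock: 14.95
tcp_pos: [0.5298, -0.036, 0.0451]
orientation: [0.638, -0.304, 0.638, 0.304]
wrist_force: [0.6, 0.2, -0.7]
finger_gap: 0.0184
```

Run:
```python
from h import *
p,M=st(); c=snap("wrist","w6")
from workcell import env
print(env.get_state()["ft_torque"])
R2=np.array([[.629,.777],[-.777,.629]])
print((R2@(p[:2]-[.5748,.0195])).round(4))
```

```text
t 14.95 tcp [ 0.5298 -0.036   0.0451] jaw heading 140.97 xaxis [-5.e-04 -2.e-04 -1.e+00] F [ 0.6  0.2 -0.7] gap 0.0184
[-0.04289761 -0.06439609 -0.07102984]
[-0.0714  0.    ]
```

View pics/w6.png

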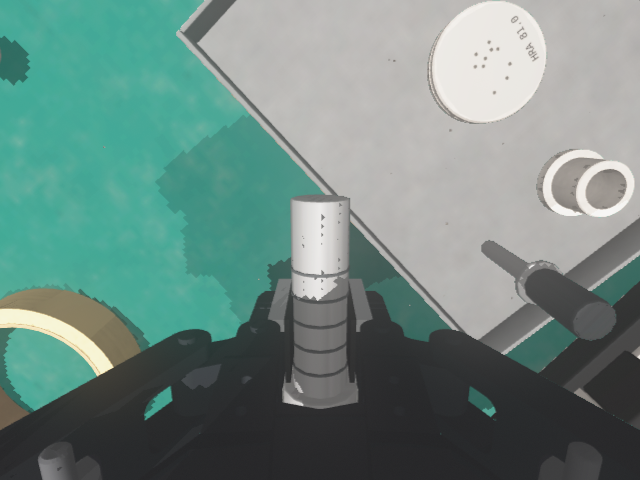

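>>> {"api": "servo_tool", "payload": {
  "increments": [
    {"offset":[0,0,-0.4],"yaw":0},
    {"offset":[0,0,-0.8],"yaw":0},
    {"offset":[0,0,-1.3],"yaw":0},
    {"offset":[0,0,-1.8],"yaw":0},
    {"offset":[0,0,-2.3],"yaw":0},
    {"offset":[0,0,-2.8],"yaw":0},
    {"offset":[0,0,-3.3],"yaw":0},
    {"offset":[0,0,-3.7],"yaw":0}
  ]
}}

```text
clock: 15.8
tcp_pos: [0.5066, -0.0648, 0.0453]
orientation: [0.638, -0.304, 0.638, 0.304]
wrist_force: [0.3, 0.4, -2.2]
finger_gap: 0.0189
```

Run:
```python
from h import *
p,M=st()
from workcell import env
print(env.get_state()["ft_torque"])
R2=np.array([[.629,.777],[-.777,.629]])
print((R2@(p[:2]-[.5748,.0195])).round(4))
```

```text
t 15.8 tcp [ 0.5066 -0.0648  0.0453] jaw heading 140.97 xaxis [-0.e+00  1.e-04 -1.e+00] F [ 0.3  0.4 -2.2] gap 0.0189
[-0.01635694  0.02379803 -0.01641242]
[-0.1084 -0.    ]
```

>>> {"api": "servo_tool", "payload": {
  "increments": [
    {"offset":[0,0,-0.5],"yaw":0},
    {"offset":[0,0,-1],"yaw":0},
    {"offset":[0,0,-1.5],"yaw":0},
    {"offset":[0,0,-2],"yaw":0},
    {"offset":[0,0,-2.5],"yaw":0},
    {"offset":[0,0,-3],"yaw":0},
    {"offset":[0,0,-3.4],"yaw":0},
    {"offset":[0,0,-3.4],"yaw":0}
  ]
}}

```text
clock: 16.6
tcp_pos: [0.4851, -0.0912, 0.0453]
orientation: [0.638, -0.304, 0.638, 0.304]
wrist_force: [-0.6, 0.4, -2.9]
finger_gap: 0.0189
```

Run:
```python
from h import *
p,M=st(); c=snap("wrist","w7"); s=snap("scene","s7"); crop(s,"s7c",230,150,200,150,4)
R2=np.array([[.629,.777],[-.777,.629]])
print((R2@(p[:2]-[.5748,.0195])).round(4))
```

```text
t 16.6 tcp [ 0.4851 -0.0912  0.0453] jaw heading 140.94 xaxis [-2.e-04  1.e-04 -1.e+00] F [-0.6  0.4 -2.9] gap 0.0189
[-1.424e-01  1.000e-04]
```

View pics/w7.png

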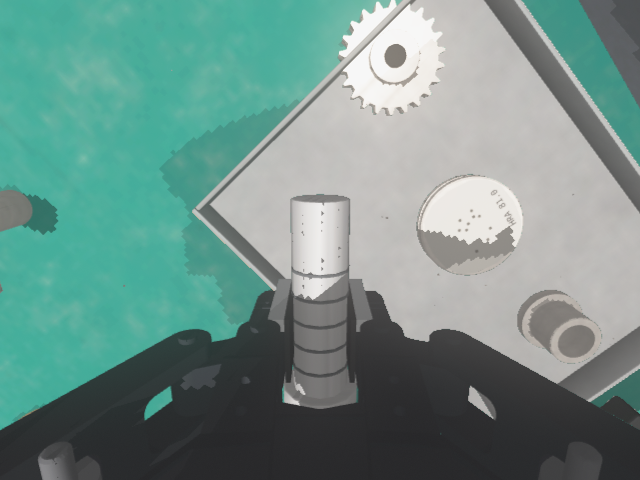

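View pics/s7c.png

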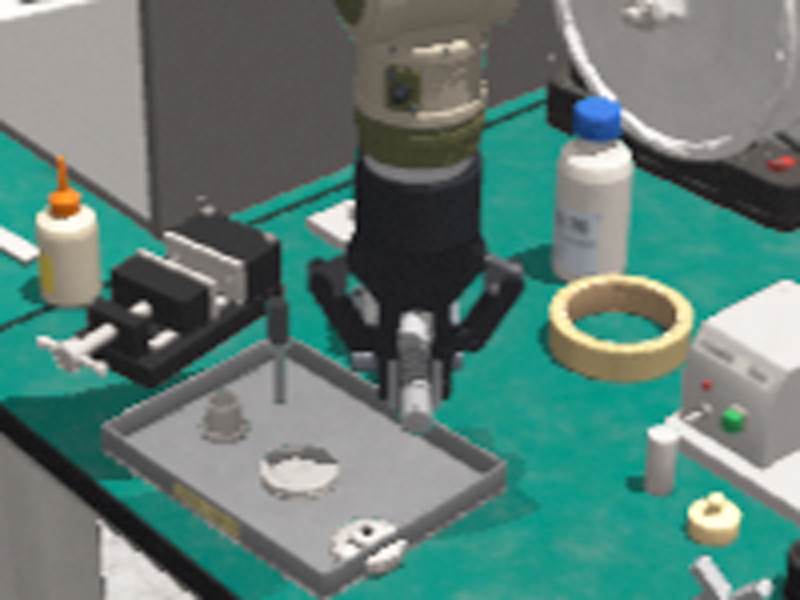

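Run:
```python
from h import *
c=load("top0");P=cloud(c);X,Y,Z=P[...,0],P[...,1],P[...,2];ok=c["d"]>0
m=ok&(X>.36)&(X<.54)&(Y>-.44)&(Y<-.28)
k=m&(Z>.03)&(Z<.06); print(k.sum()); 
Q=(P[k][:,:2]*1000).astype(np.float32); a,lab,cen=cv2.kmeans(Q,2,None,(3,50,.1),5,0); print(cen,cen.mean(0)); d=cen[0]-cen[1]; print(np.degrees(np.arctan2(d[1],d[0])),np.hypot(*d))
k=m&(Z>.004)&(Z<.012); print(k.sum(),cv2.minAreaRect((P[k][:,:2]*1000).astype(np.float32)))
for uv in [(398.5,224),(423,218),(437,271),(414,276)]: print(uv,ray(c,*uv,.008).round(4))
```

```text
179
[[ 405.13303 -363.3306 ]
 [ 508.93256 -331.55762]] [ 457.03278 -347.4441 ]
-162.98068 108.55351
1072 ((450.0436706542969, -360.04241943359375), (158.0254669189453, 174.91392517089844), 89.35301208496094)
(398.5, 224) [ 0.5133 -0.301   0.008 ]
(423, 218) [ 0.5306 -0.3639  0.008 ]
(437, 271) [ 0.396  -0.3989  0.008 ]
(414, 276) [ 0.3819 -0.3405  0.008 ]
```

>>> {"api": "servo_tool", "payload": {
  "increments": [
    {"offset":[-2,0,0],"yaw":0},
    {"offset":[-5,0,0],"yaw":0},
    {"offset":[-8,-0.5,-2],"yaw":5},
    {"offset":[-11,-1.5,-5],"yaw":11},
    {"offset":[-14,-3,-8],"yaw":18},
    {"offset":[-15.5,-4,-11],"yaw":25},
    {"offset":[-15.5,-5,-14],"yaw":31},
    {"offset":[-15.5,-5.6,-16],"yaw":34}
  ]
}}

```text
clock: 17.5
tcp_pos: [0.4283, -0.2524, 0.2012]
orientation: [0.7, -0.104, 0.699, 0.102]
wrist_force: [-0.2, -0.4, -1.6]
finger_gap: 0.019
```

>>> {"api": "servo_tool", "payload": {
  "increments": [
    {"offset":[0,0,0],"yaw":0},
    {"offset":[0,0,0],"yaw":0},
    {"offset":[0,0,0],"yaw":0},
    {"offset":[0,0,0],"yaw":0},
    {"offset":[0,0,0],"yaw":0},
    {"offset":[0,0,0],"yaw":0},
    {"offset":[0,0,0],"yaw":0},
    {"offset":[0,0,0],"yaw":0}
  ]
}}

```text
clock: 18.3
tcp_pos: [0.4283, -0.2502, 0.2003]
orientation: [0.699, -0.104, 0.699, 0.105]
wrist_force: [-0.5, 0.3, -2.1]
finger_gap: 0.0187
```

Run:
```python
from h import *
p,M=st(); c=snap("wrist","w8")
P=cloud(c);X,Y,Z=P[...,0],P[...,1],P[...,2];ok=c["d"]>0
t=np.radians(17);R2=np.array([[np.cos(t),np.sin(t)],[-np.sin(t),np.cos(t)]]);o=np.array([.457,-.347])
L=(P[...,:2]-o)@R2.T
m=ok&(abs(L[...,0])<.1)&(abs(L[...,1])<.05)
k=m&(Z>.005)&(Z<.012);print("plate",k.sum(),cv2.minAreaRect((P[k][:,:2]*1000).astype(np.float32)))
for s in (-1,1):
    k=m&(Z>.043)&(Z<.055)&(L[...,0]*s>0.03)
    print(s,k.sum(),L[k].min(0),L[k].max(0),Z[k].max())
```

```text
t 18.3 tcp [ 0.4283 -0.2502  0.2003] jaw heading 107.0 xaxis [ 0.e+00  1.e-04 -1.e+00] F [-0.5  0.3 -2.1] gap 0.0187
plate 8146 ((472.2762451171875, -342.76483154296875), (169.64356994628906, 57.819908142089844), 15.702718734741211)
-1 518 [-0.05801134 -0.0235162 ] [-0.04603125  0.02337994] 0.05050933340792879
1 420 [ 0.05028703 -0.02408369] [0.06319025 0.02277432] 0.05092991671502556
```

View pics/w8.png

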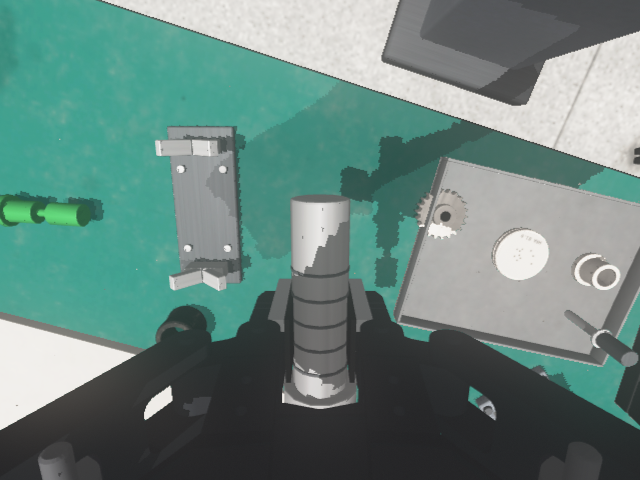

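Run:
```python
from h import *
c=load("w8"); crop(c,"w8c",130,110,140,190,4)
q=[ray(c,*uv,.008)[:2] for uv in [(169,127),(236,126),(241.5,281)]]
print(q,(q[0]+q[2])/2, np.degrees(np.arctan2(*(q[2]-q[1])[::-1])),np.hypot(*(q[2]-q[1])),np.hypot(*(q[1]-q[0])))
P=cloud(c); sh=(P[...,2]>.2)&(P[...,2]<.25)&(c["d"]>0); v,u=np.mgrid[0:480,0:640]; m=sh&(v<275)&(u>285)&(u<356)
T=np.array([.4283,-.2502]);t=np.radians(17);d=np.array([np.cos(t),np.sin(t)]);n=np.array([-d[1],d[0]])
L=(P[m][:,:2]-T); a=L@d; b=L@n
print("tip",a.min(),np.percentile(P[m][:,2],99))
for x in np.arange(-.042,-.015,.005):
    k=abs(a-x)<.0025; print(round(x,3),(b[k].min()+b[k].max())/2,P[m][k][:,2].max())
```

```text
[array([ 0.39979408, -0.39095688]), array([ 0.38253095, -0.33735837]), array([ 0.51667733, -0.29923186])] [ 0.45823571 -0.34509437] 15.865981404917992 0.139459250296685 0.0563099986063732
tip -0.04508168823753287 0.22824819883366113
-0.042 0.00014964117261388916 0.22861769300225054
-0.037 0.00011488025148763317 0.22861466790291607
-0.032 0.00010215000293887187 0.2289070764862909
-0.027 0.00012728750528590883 0.22888430222517525
-0.022 0.00010675356394478173 0.22904831066882975
-0.017 0.00012706999091974692 0.22199650925182457
```

View pics/w8c.png

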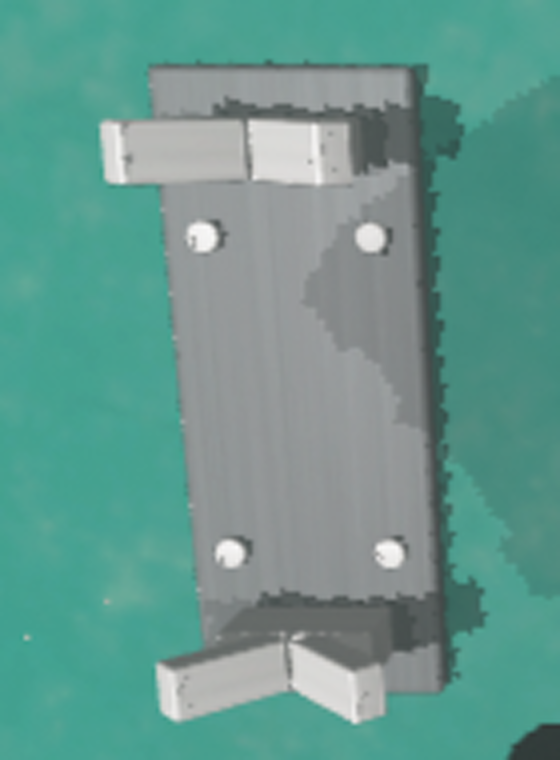

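>>> {"api": "servo_tool", "payload": {
  "increments": [
    {"offset":[0,-2.5,-0.6],"yaw":0.2},
    {"offset":[0,-5.5,-1.3],"yaw":0.4},
    {"offset":[0,-8.5,-2],"yaw":0.6},
    {"offset":[0,-10,-2.35],"yaw":0.6},
    {"offset":[3,-10,-2.35],"yaw":0.6},
    {"offset":[7,-10,-2.35],"yaw":0.6},
    {"offset":[10,-10,-2.35],"yaw":0.6},
    {"offset":[11,-10,-2.35],"yaw":0.6}
  ]
}}

```text
clock: 19.15
tcp_pos: [0.4331, -0.3506, 0.0868]
orientation: [0.699, -0.099, 0.701, 0.103]
wrist_force: [-0.2, -0.0, -2.2]
finger_gap: 0.0185
```

>>> {"api": "servo_tool", "payload": {
  "increments": [
    {"offset":[0,0,0],"yaw":0},
    {"offset":[0,0,0],"yaw":0},
    {"offset":[0,0,0],"yaw":0},
    {"offset":[0,0,0],"yaw":0},
    {"offset":[0,0,0],"yaw":0},
    {"offset":[0,0,0],"yaw":0},
    {"offset":[0,0,0],"yaw":0},
    {"offset":[0,0,0],"yaw":0}
  ]
}}

```text
clock: 19.95
tcp_pos: [0.435, -0.3529, 0.0903]
orientation: [0.7, -0.101, 0.7, 0.101]
wrist_force: [0.5, 0.5, -2.2]
finger_gap: 0.0187
```

Run:
```python
from h import *
p,M=st(); c=snap("wrist","w9"); s=snap("scene","s9"); crop(s,"s9c",340,240,160,120,5)
to([.4352,-.353,.0265],M,p)
```

```text
t 19.95 tcp [ 0.435  -0.3529  0.0903] jaw heading 106.38 xaxis [ 1.e-04  1.e-04 -1.e+00] F [ 0.5  0.5 -2.2] gap 0.0187
offset cm [ 6.38 -0.02  0.02]
```

View pics/w9.png

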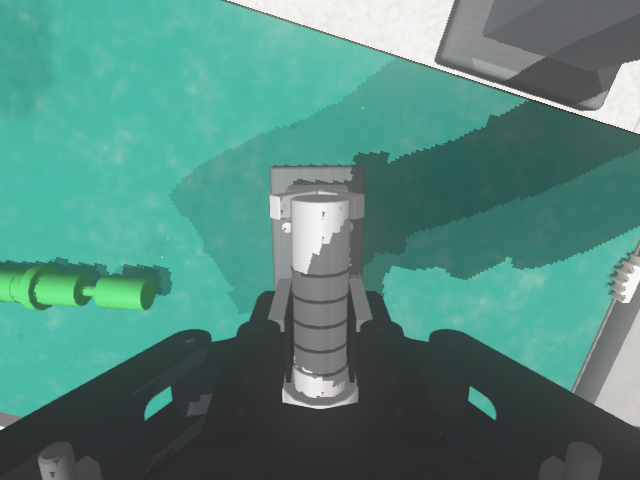

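View pics/s9c.png

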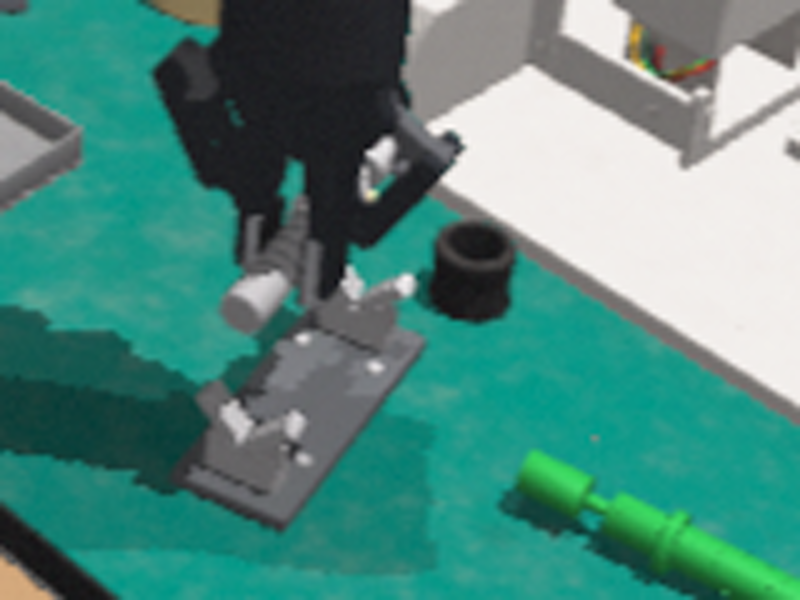

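>>> {"api": "servo_tool", "payload": {
  "increments": [
    {"offset":[1.5,-0.05,0],"yaw":0},
    {"offset":[3,-0.05,0],"yaw":0},
    {"offset":[4,-0.05,0],"yaw":0},
    {"offset":[5,-0.05,0],"yaw":0},
    {"offset":[5.5,-0.05,0],"yaw":0},
    {"offset":[5.8,-0.05,0],"yaw":0},
    {"offset":[6.0,-0.05,0],"yaw":0},
    {"offset":[6.1,-0.05,0],"yaw":0}
  ]
}}

```text
clock: 20.85
tcp_pos: [0.4353, -0.3536, 0.0295]
orientation: [0.7, -0.101, 0.7, 0.101]
wrist_force: [0.2, -0.0, -1.8]
finger_gap: 0.0189
```

>>> {"api": "servo_tool", "payload": {
  "increments": [
    {"offset":[0.03,0,0],"yaw":0},
    {"offset":[0.06,0,0],"yaw":0},
    {"offset":[0.1,0,0],"yaw":0},
    {"offset":[0.13,0,0],"yaw":0},
    {"offset":[0.16,0,0],"yaw":0},
    {"offset":[0.2,0,0],"yaw":0},
    {"offset":[0.2,0,0],"yaw":0},
    {"offset":[0.2,0,0],"yaw":0}
  ]
}}

```text
clock: 21.65
tcp_pos: [0.4357, -0.3541, 0.0278]
orientation: [0.7, -0.101, 0.7, 0.1]
wrist_force: [-0.1, -2.7, 2.7]
finger_gap: 0.0187
```

Run:
```python
from h import *
p,M=st(); c=snap("wrist","w10"); s=snap("scene","s10"); crop(s,"s10c",340,240,160,120,5)
```

```text
t 21.65 tcp [ 0.4357 -0.3541  0.0278] jaw heading 106.38 xaxis [ 0.0011 -0.0013 -1.    ] F [-0.1 -2.7  2.7] gap 0.0187
```

View pics/w10.png

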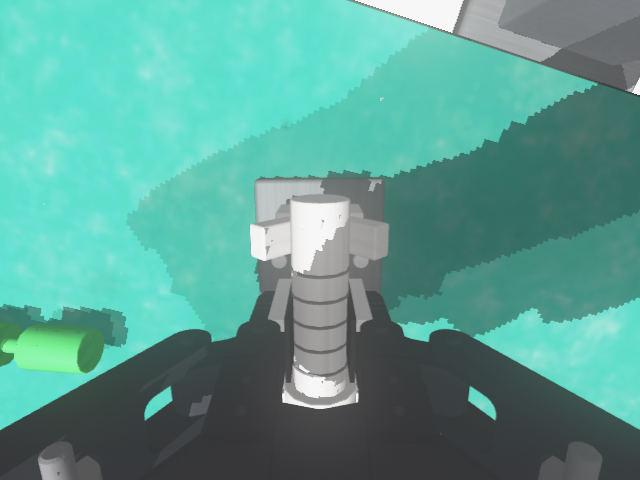

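View pics/s10c.png

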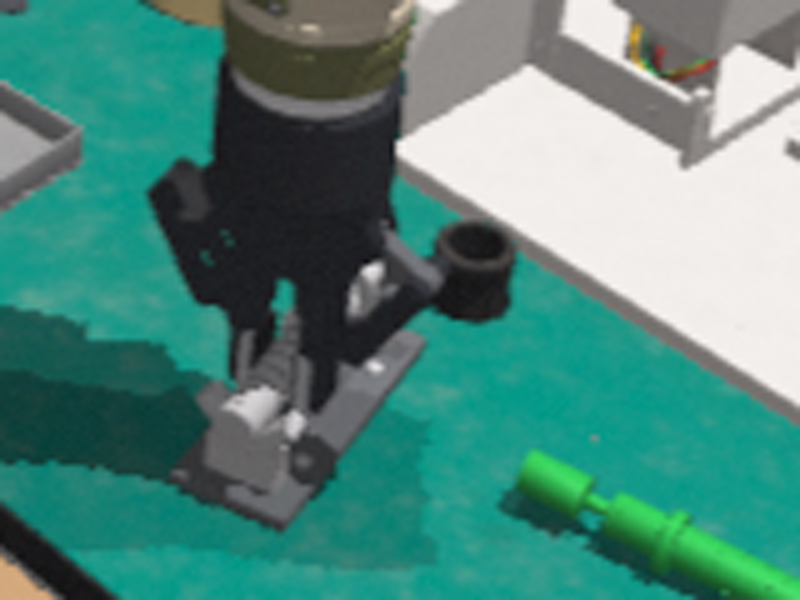

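>>> {"api": "servo_tool", "payload": {
  "increments": [
    {"offset":[0.05,-0.05,0],"yaw":0},
    {"offset":[0.1,-0.05,0],"yaw":0},
    {"offset":[0.1,-0.05,0],"yaw":0},
    {"offset":[0.1,-0.05,0],"yaw":0},
    {"offset":[0.1,-0.05,0],"yaw":0},
    {"offset":[0.1,-0.05,0],"yaw":0},
    {"offset":[0.1,-0.05,0],"yaw":0},
    {"offset":[0.1,-0.05,0],"yaw":0}
  ],
  "force": 20
}}

```text
clock: 22.55
tcp_pos: [0.4358, -0.3542, 0.0273]
orientation: [0.7, -0.101, 0.7, 0.1]
wrist_force: [-0.1, -0.9, 9.6]
finger_gap: 0.0187
```

>>> {"api": "servo_tool", "payload": {
  "increments": [
    {"offset":[0,0,0],"yaw":0},
    {"offset":[0,0,0],"yaw":0},
    {"offset":[0,0,0],"yaw":0},
    {"offset":[0,0,0],"yaw":0},
    {"offset":[0,0,0],"yaw":0},
    {"offset":[0,0,0],"yaw":0},
    {"offset":[0,0,0],"yaw":0},
    {"offset":[0,0,0],"yaw":0}
  ],
  "claw": 0.5
}}

```text
clock: 23.35
tcp_pos: [0.4353, -0.3538, 0.0263]
orientation: [0.7, -0.101, 0.7, 0.101]
wrist_force: [0.4, 0.4, 0.1]
finger_gap: 0.0429
```

Run:
```python
from h import *
p,M=st(); c=snap("wrist","w11")
```

```text
t 23.35 tcp [ 0.4353 -0.3538  0.0263] jaw heading 106.38 xaxis [ 0.e+00  1.e-04 -1.e+00] F [0.4 0.4 0.1] gap 0.0429
```

View pics/w11.png

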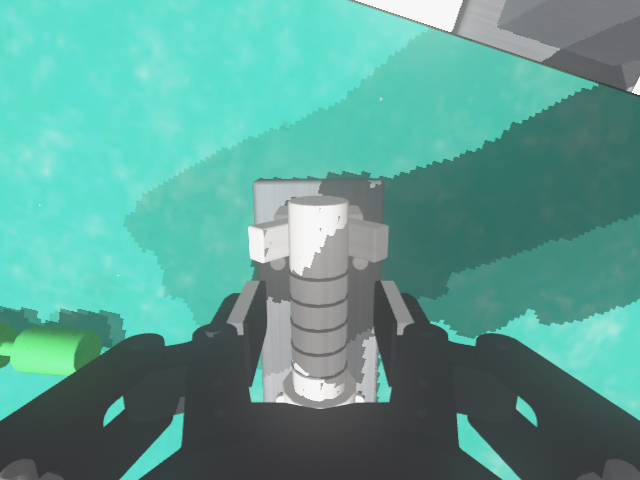

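Released; retreat straight up and check.

>>> {"api": "servo_tool", "payload": {
  "increments": [
    {"offset":[-1,0,0],"yaw":0},
    {"offset":[-3,0,0],"yaw":0},
    {"offset":[-6,0,0],"yaw":0},
    {"offset":[-9,0,0],"yaw":0},
    {"offset":[-12,0,0],"yaw":0},
    {"offset":[-15,0,0],"yaw":0},
    {"offset":[-18,0,0],"yaw":0},
    {"offset":[-20,0,0],"yaw":0}
  ]
}}

```text
clock: 24.2
tcp_pos: [0.4357, -0.3543, 0.2297]
orientation: [0.701, -0.102, 0.699, 0.1]
wrist_force: [-0.3, -0.8, -1.0]
finger_gap: 0.0426
```

>>> {"api": "servo_tool", "payload": {
  "increments": [
    {"offset":[0,0,1],"yaw":0},
    {"offset":[0,0,2],"yaw":0},
    {"offset":[0,0,2],"yaw":0},
    {"offset":[0,0,2],"yaw":0},
    {"offset":[0,0,2],"yaw":0},
    {"offset":[0,0,2],"yaw":0},
    {"offset":[0,0,2],"yaw":0},
    {"offset":[0,0,2],"yaw":0}
  ]
}}

```text
clock: 25.0
tcp_pos: [0.4543, -0.3483, 0.2262]
orientation: [0.7, -0.101, 0.7, 0.101]
wrist_force: [0.5, -0.4, -0.1]
finger_gap: 0.0429
```

Run:
```python
from h import *
p,M=st(); c=snap("wrist","w12"); s=snap("scene","s12"); snap("top","t12"); crop(s,"s12c",230,180,260,190,3)
P=cloud(c);Z=P[...,2];ok=c["d"]>0
t=np.radians(16.5);R2=np.array([[np.cos(t),np.sin(t)],[-np.sin(t),np.cos(t)]]);L=(P[...,:2]-[.459,-.346])@R2.T
m=ok&(Z>.05)&(abs(L[...,0])<.1)&(abs(L[...,1])<.012)&(Z<.07)
print("shaft x",L[m][:,0].min(),L[m][:,0].max())
for a in np.arange(-.06,.061,.02):
    k=m&(abs(L[...,0]-a)<.004)
    if k.sum():k2=k&(Z>Z[k].max()-.003); print(round(a,3),k.sum(),L[k2][:,1].mean().round(4),Z[k].max().round(4))
for s_ in(-1,1):
    k=ok&(Z>.043)&(Z<.052)&(abs(L[...,0]-s_*.0545)<.02)&(abs(L[...,1])>.0135)&(abs(L[...,1])<.035)
    print(s_,k.sum(),L[k].min(0).round(4),L[k].max(0).round(4))
```

```text
t 25.0 tcp [ 0.4543 -0.3483  0.2262] jaw heading 106.36 xaxis [-1.e-04  2.e-04 -1.e+00] F [ 0.5 -0.4 -0.1] gap 0.0429
shaft x -0.06900844208526756 0.07002114548354871
-0.06 215 -0.0008 0.0568
-0.04 208 -0.0012 0.0573
-0.02 202 -0.001 0.0573
0.0 264 -0.001 0.0606
0.02 185 -0.0006 0.0564
0.04 75 -0.0009 0.0561
0.06 169 -0.0005 0.0572
-1 356 [-0.0603 -0.0242] [-0.0482  0.0223]
1 304 [ 0.0483 -0.0239] [0.0609 0.0223]
```

View pics/w12.png

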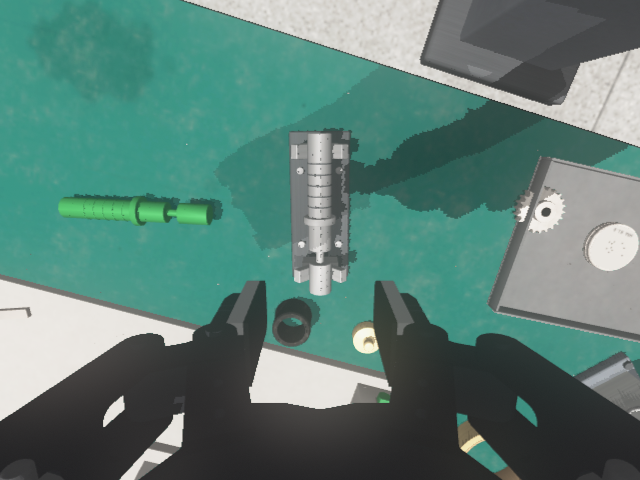

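View pics/s12c.png

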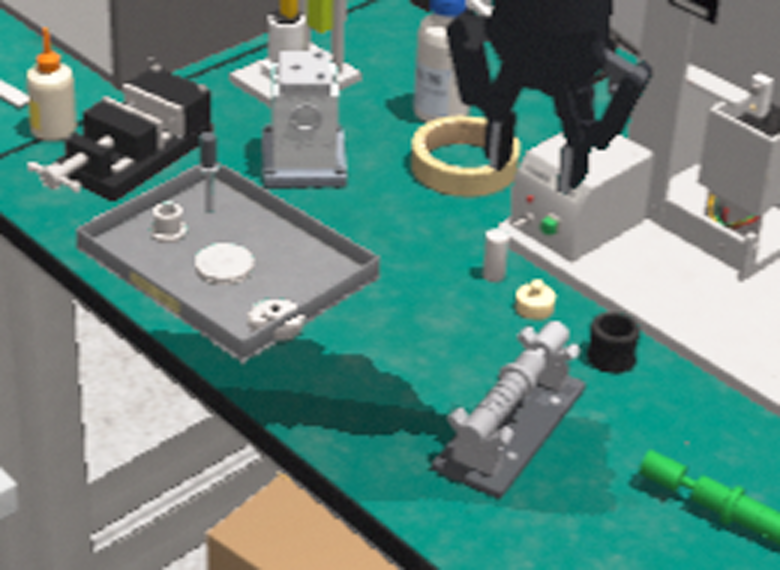

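```bash
python3 -c "
from workcell import env
print(env.hand_in())"
```

```text
the job is handed in; nothing more can be done
None
```

The pin is in the sample tray, the shaft lies in both V-rests of the cradle, and I handed the job in at about 25 s. No verdict was reported.

- **Pin:** I lifted it straight out of the stand and set it down in the tray. It stands upright, so its middle is about 42 mm above the tray's underside by its dimensions. That is only about 4 mm under the 46 mm limit. It was still standing in the last picture.
- **Shaft removal:** I drew it 81 mm along the sleeve axis. The tool stayed within about 0.1 mm of that line, and the wrist force read between moves stayed under 3 N. I did not measure the shaft's own position during the pull, but the pictures showed no slip in the grip.
- **Shaft in the cradle:** In the last wrist-camera measurement the shaft is within about 0.5 mm of the rests' middle lengthwise. It is less than 1 mm off sideways and in line to within 0.01 rad. Its top read 56–57 mm against the nominal 55 mm, which fits the depth reading being about 2 mm high.
- **Other checks:** The gripper was clear of everything. The other items looked unmoved in the last pictures, though I did not re-measure them.
- **Disagreement:** The cradle's heading came out as 15.9° from the plate edge and 16.7° from the rests. I used about 16.5°, and the Vs settled the shaft.

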